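Pinch open the tall seed jar

ROBOT

A 6-joint arm with a two-finger parallel gripper is mounted at the origin on the work surface. World frame = base frame: x ahead of the robot, y to its left, z up, the work surface at z = 0. Lengths are in m, angles in rad, forces in N, time in s.
With the tool pointing down it reaches from about 0.375 to 0.9 m from the base axis. Payload 3.1 kg.
Tool frame: the origin (TCP) lies on the mounting face of the last link; the fingertips stand 173 mm ahead of it and the grasp point (between the pads) lies 155 mm ahead of it; z points along the fingers, y is the line along which they close (so a half turn about z gives the same grasp; the last joint's range is limited). The gripper opens to 85 mm and grips with 20 to 120 N. Pads are 22 mm wide; open, the fingers measure 114 mm over their backs; the gripper's body (76 mm by 85 mm) begins 54 mm behind the grasp point. The pads swing forward as they close: fully open they stand 13 mm farther back than shut.
Start: joints at [0.932, 0.527, 1.433, -0, 1.181, -0.178], TCP at [0.277, 0.56, 0.405] pointing down, gripper open.
Joint ranges: [-3.08, 3.08], [-0.75, 2.2], [0.22, 2.44], [-1.43, 4.57], [0, 2.65], [-2.85, 2.85]. Speed limits (rad/s): [2.79, 2.79, 3.14, 3.14, 3.14, 3.14].

INTERFACE

Orientations are given as a unit quaternion [w, x, y, z].
In Python, from station import ctrl gives the robot as it stands. Calls block until the motion is done:
- ctrl.move_ptp(position, orientation): joint-space move of the TCP to a pose.
- ctrl.line_to(position, max_speed=0.15, orientation=None, until_force=None): straight line of the TCP; orientation=None keeps the orientation; max_speed is the mean speed in m/s. With until_force (N) it stops when the force on the tool has changed by that much, and returns True; else False.
- ctrl.movej(angles): joint-space move.
- ctrl.open_gripper() and ctrl.grab(squeeze=None): open the fingers fully, or close them until they stop; squeeze is the grip in N (None keeps the last).
- ctrl.pause(seconds).
- ctrl.solve_ik(position, orientation): joint angles nearest the present ones, or None.
- ctrl.read_camera(name): name is "side" or "top"; returns a dict with "frame" (400x640x3 uint8, red, green, blue), "fx", "fy", "cx", "cy" (pixels), "k1" (the pictures are not rectified: a ray, as slopes to the right and down, at radius r is drawn at 1 + k1 r^2 times it, then the intrinsics apply), "rvec" (rotation vector, rad) and "tvec" (3), from world to camera coordinates, as OpenCV has them. Camera axes: x right, y down, z forward; pixel columns grow to the right and rows downward; lengths in m; the calibration is good to about 2 mm. A picture is of the moment at which its call begins. There is no depth.
A pose or a line that the arm cannot do raises ctrl.MotionError and nothing moves.
- ctrl.sign_off(): hands the job in; it is judged then, once.
Trained networks look in the newest picture that a camera, given by its name, has taken for a name from the list of things; names that differ only in an ending like _2 or _b are one class to them, and where a whole thing is asked for, a point or a joint stands for the part that bears it (a point fixed in the world has none). Each returns a list of dicts, best first, with "p" (0 to 1); they miss things now and then, are a little off and sometimes report something else, mostly with a low value. They report only what shows in the picture. A call takes as long as a camera call. They do not tell look-alikes from the thing itself.
- ctrl.spot_in(thing, camera): "bbox" ([centre column, centre row, width, height] in pixels, round what is visible of it).
- ctrl.outline_of(thing, camera): "region" (400x640 bool, what is visible of it) and "bbox" ([centre column, centre row, width, height] in pixels, round what is visible of it).
- ctrl.tip_of(thing, camera): "position" ([column, row] in pixels: a listed point, or the origin of a listed thing).
Readings, each from a call of its own:
- ctrl.read_t(): time.
- ctrl.read_joint_pos(): joint angles.
- ctrl.read_joint_vel(): joint speeds.
- ctrl.read_joint_torque(): joint torques, N m.
- ctrl.read_eef_pos(): TCP position.
- ctrl.read_orientation(): TCP orientation.
- ctrl.read_contact_force(): force on the tool from outside, world axes, zero at the start.
- ctrl.read_ft_torque(): the same for the moment, N m.
- ctrl.read_gripper_width(): finger opening in m.
- ctrl.read_grip_force(): force on a finger pad.
Only numpy, scipy, OpenCV 4.12 (cv2) and the standard library are available. Lean on these libraries where they do the work, as an engineer would, in place of code of your own. Each camera call takes 0.05 s, during which the arm holds its last target. There are 200 camera calls.

TASK

The tall seed jar on the budgies' cage stand needs filling: pinch the two spring buttons on its lid together, lift the lid off, and set it down, without dropping it, right way up in the middle of the round cork mat. Leave both jars, the tall one and the closed low one, standing where they are, and let go of the lid.

Things in the scene. Friction and masses are not known exactly. Their poses are not given: they have to be found in the camera images.
- seed_lid: Square grey lid on the tall jar, 112 x 112 mm, 0.14 kg. Origin: centre of its 6 mm plate's underside (on the rim), z up, x, y along its edges. Central block 36 (x) x 38 mm (y), top at z = 46. White spring buttons 30 mm wide, z = 18 to 42, stick out of its +y and -y sides: outer faces 54 mm apart free, 42 fully in (7 N each). Below, a plug 80 x 64 mm to z = -22, on which it stands when off.
- tall_jar: The taller of two white glazed square jars, 110 x 110 x 130 mm (176 with its lid), loose, about 0.8 kg, empty. Origin: centre of its underside, z up. Teeth joined to the lid's buttons catch under its lip: only with both buttons fully in does the lid lift straight off, clear after 25 mm; it can be carried by the pressed buttons.
- low_jar: The lower white square jar, 110 x 110 x 75 mm (121 with lid), loose, about 0.8 kg, with a lid that looks the same; it stays shut and in place. Origin: centre of its underside, z up.
- cork_mat: Round flat cork mat, 190 mm across, 5 mm thick, fixed to the stand's top. Origin: centre of its underside, z up.
There are look-alikes about, which are no part of the job. What is shaped like the tall_jar but blue is not meant.

How it is judged:
By the outcome, as a careful person would: the job done as asked, in the order asked, and still so for the second after the job is handed in, with the robot touching nothing.
It also fails if it takes over 45 s, if anything falls off the work surface, if the arm or the gripper's body presses on something with over 40 N, if the wrist force passes 120 N, or if a joint passes its speed limit or range.

## Working session

There is one attempt and no reset: what is moved stays moved. The work goes in short steps, each a Python script; the robot and the scene stay as the last script left them, time stands still between calls to the robot, and variables do not carry over. Pictures are saved under pics/ and viewed, at most 10 in all, crops included, and the job is handed in when it is done.

```bash
mkdir -p pics; ls; python3 - <<'E'
from station import ctrl
import cv2,numpy as np
for c in ["side","top"]:
    d=ctrl.read_camera(c); cv2.imwrite(f"pics/{c}0.png",d["frame"][:,:,::-1])
    R=cv2.Rodrigues(np.array(d["rvec"],float))[0]
    print(c,d["fx"],d["cx"],d["cy"],d["k1"],"campos",-R.T@np.array(d["tvec"]).ravel(),"fwd",R[2])
    for t in ["seed_lid","tall_jar","low_jar","cork_mat"]:
        print(t,[(round(x["p"],2),np.round(x["bbox"]).tolist()) for x in ctrl.spot_in(t,c)],[(round(x["p"],2),np.round(x["position"],1).tolist()) for x in ctrl.tip_of(t,c)])
print(ctrl.read_t())
E
```

```text
pics
side 471.1122295717298 323.3769748402538 194.6874844553198 -0.11770955393741951 campos [-0.17728554 -0.76289593  0.75966408] fwd [ 0.50906937  0.68048577 -0.5270555 ]
seed_lid [(0.94, [288.0, 147.0, 48.0, 28.0])] [(0.72, [286.9, 150.4])]
tall_jar [(0.88, [289.0, 174.0, 51.0, 54.0]), (0.86, [361.0, 170.0, 52.0, 59.0]), (0.73, [238.0, 196.0, 48.0, 64.0]), (0.66, [199.0, 166.0, 44.0, 46.0])] [(0.71, [290.7, 186.8]), (0.68, [356.4, 189.2]), (0.67, [240.5, 214.1]), (0.65, [206.0, 186.7])]
low_jar [(0.76, [433.0, 280.0, 76.0, 68.0])] [(0.89, [427.8, 295.2])]
cork_mat [(0.79, [356.0, 232.0, 67.0, 40.0])] [(0.59, [354.5, 233.2])]
top 495.96064950429223 316.9556664420407 198.37593939590346 0.03681205615397887 campos [0.29348604 0.07146655 1.44333926] fwd [ 0.12831142  0.01209926 -0.99166012]
seed_lid [(0.93, [233.0, 183.0, 46.0, 45.0])] [(0.76, [231.6, 183.5])]
tall_jar [(0.79, [282.0, 124.0, 40.0, 52.0]), (0.78, [238.0, 191.0, 38.0, 43.0]), (0.69, [248.0, 260.0, 60.0, 56.0]), (0.61, [179.0, 269.0, 63.0, 52.0])] [(0.93, [188.0, 269.1]), (0.92, [242.1, 190.5]), (0.82, [252.5, 255.9]), (0.6, [284.6, 130.9])]
low_jar [(0.83, [448.0, 190.0, 50.0, 46.0])] [(0.56, [441.8, 194.0])]
cork_mat [(0.78, [346.0, 189.0, 62.0, 63.0])] [(0.55, [348.4, 189.5])]
0.9
```

View pics/side0.png

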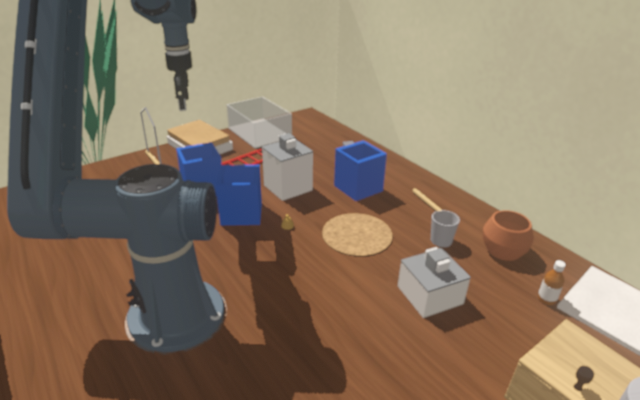

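View pics/top0.png

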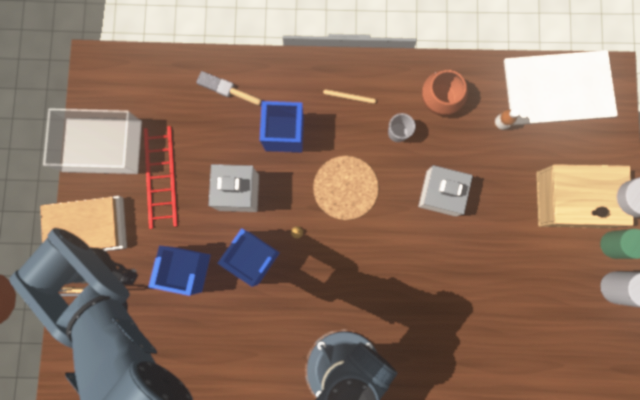

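```bash
cat > h.py <<'E'
import cv2,numpy as np
from station import ctrl
def cam(c):
    d=ctrl.read_camera(c); d["R"]=cv2.Rodrigues(np.array(d["rvec"],float))[0]; d["t"]=np.array(d["tvec"],float).ravel()
    d["K"]=np.array([[d["fx"],0,d["cx"]],[0,d["fy"],d["cy"]],[0,0,1.]]); d["D"]=np.array([d["k1"],0,0,0.]); return d
def atz(d,px,z):
    px=np.asarray(px,float).reshape(-1,1,2)
    n=cv2.undistortPoints(px,d["K"],d["D"]).reshape(-1,2)
    r=np.c_[n,np.ones(len(n))]@d["R"]; o=-d["R"].T@d["t"]
    z=np.broadcast_to(z,len(n)); return o+r*((z-o[2])/r[:,2])[:,None]
def proj(d,P): return cv2.projectPoints(np.asarray(P,float).reshape(-1,1,3),d["R"],d["t"],d["K"],d["D"])[0].reshape(-1,2)
E
cat > m.py <<'E'
from h import *
ims=[]
for c in ["top","side"]:
    d=cam(c)
    for t,z in [("seed_lid",.13),("cork_mat",.005)]:
        tip=ctrl.tip_of(t,c)[0]["position"]; o=ctrl.outline_of(t,c)
        print(c,t,"tip",atz(d,tip,z if t=="seed_lid" else 0)[0].round(4))
        for q in o:
            m=q["region"].astype(np.uint8); cs=max(cv2.findContours(m,0,1)[0],key=cv2.contourArea)
            if c=="top" or t=="cork_mat":
                zz=.136 if t=="seed_lid" else .005
                P=atz(d,cs.reshape(-1,2),zz)[:,:2].astype(np.float32)
                print(q["p"],"rect",cv2.minAreaRect(P*1000),"circ",cv2.fitEllipse(P*1000))
    f=d["frame"]; u,v=(233,185) if c=="top" else (290,165)
    ims.append(cv2.resize(f[v-35:v+35,u-35:u+35],None,fx=5.5,fy=5.5,interpolation=cv2.INTER_CUBIC))
cv2.imwrite("pics/crop1.png",np.hstack(ims)[:,:,::-1])
E
python3 m.py
```

```text
top seed_lid tip [0.4994 0.3159 0.13  ]
0.65 rect ((492.6007995605469, -252.4381103515625), (120.4422607421875, 119.82151794433594), 77.27702331542969) circ ((492.35467529296875, -252.514892578125), (131.5309600830078, 135.318603515625), 28.788066864013672)
0.56 rect ((491.3260803222656, 321.416015625), (110.67546844482422, 114.35791015625), 1.5302757024765015) circ ((491.12481689453125, 320.63812255859375), (126.4865951538086, 128.02545166015625), 9.570258140563965)
top cork_mat tip [ 0.5078 -0.002   0.    ]
0.56 rect ((514.5404052734375, 9.272537231445312), (187.15475463867188, 187.92282104492188), 46.99239730834961) circ ((514.2845458984375, 8.350616455078125), (186.62770080566406, 187.34866333007812), 112.18915557861328)
side seed_lid tip [0.4934 0.3206 0.13  ]
side cork_mat tip [0.5184 0.0006 0.    ]
0.93 rect ((513.2288818359375, 2.6999053955078125), (189.9717559814453, 185.8278350830078), 55.294918060302734) circ ((511.541259765625, 1.9189085960388184), (186.0794219970703, 190.2821807861328), 143.18527221679688)
0.38 rect ((541.5201416015625, 391.04608154296875), (333.6963806152344, 175.6467742919922), 60.35892105102539) circ ((539.3289794921875, 394.9444885253906), (187.7362823486328, 328.1230163574219), 152.0448760986328)
```

View pics/crop1.png

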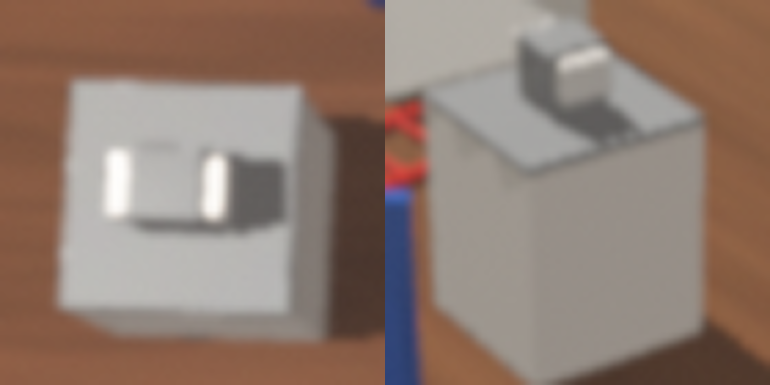

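The tall white jar with its grey lid is at top (233,187) and side (289,165). Possible confusions:
- Blue jars: top (282,124), (248,258), (179,270).
- Closed low white jar: top (446,190), side (433,280). It is shorter in the side view.
- Clear box: top (95,140).

The crop shows the white glazed tall jar. Its buttons lie at top (219,183) and (237,184), so the button axis is roughly world y.

```bash
cat > fit.py <<'E'
from h import *
from scipy.optimize import least_squares
o=lambda uv,off:(np.array(uv,float)+.5)/5.5-.5+off
T=o([(72,80),(303,88),(290,312),(60,306),(117,184),(215,186)],[198,150])
S=o([(40,92),(145,172),(318,122)],[255,130])
h=.056
LT=np.array([(h,h,.006),(h,-h,.006),(-h,-h,.006),(-h,h,.006),(0,.023,.042),(0,-.023,.042)])
LS=np.array([(-h,h,.006),(-h,-h,.006),(h,-h,.006)])
dt,ds=cam("top"),cam("side")
def W(p,L):
    c,s=np.cos(p[2]),np.sin(p[2]); return np.c_[L[:,0]*c-L[:,1]*s+p[0],L[:,0]*s+L[:,1]*c+p[1],L[:,2]+.13]
ft=lambda p:(proj(dt,W(p,LT))-T); fs=lambda p:(proj(ds,W(p,LS))-S)
for n,f in [("top",lambda p:ft(p).ravel()),("side",lambda p:fs(p).ravel()),("both",lambda p:np.r_[ft(p).ravel(),fs(p).ravel()])]:
    r=least_squares(f,[.49,.32,0],loss="soft_l1"); print(n,r.x[:2].round(4),np.degrees(r.x[2]).round(2),r.fun.reshape(-1,2).round(1).tolist())
E
python3 fit.py; python3 -c "
from h import *
print(ctrl.read_orientation(),ctrl.read_joint_pos())"
```

```text
top [0.4917 0.3191] -0.22 [[0.0, -0.1], [-0.2, -0.3], [0.1, 0.4], [-0.3, 0.2], [0.2, -0.2], [0.1, -0.0]]
side [0.4879 0.3116] -1.06 [[-0.3, 0.1], [-0.4, 0.1], [0.9, -0.3]]
both [0.4915 0.3187] -0.22 [[0.2, -0.1], [-0.1, -0.2], [0.2, 0.5], [-0.1, 0.3], [0.4, -0.1], [0.3, 0.1], [-0.5, -0.9], [-0.3, -1.1], [0.6, -1.7]]
[-1.56023592e-06  2.27879139e-01  9.73689426e-01 -1.53998515e-05] [ 9.32479571e-01  5.27516825e-01  1.43269318e+00 -1.01265716e-05
  1.18141216e+00 -1.78515000e-01]
```

```bash
python3 - <<'E'
from h import *
for q in ([0,1,0,0],[0,0,1,0]):
    print(q,ctrl.solve_ik([.491,.318,.40],q),ctrl.solve_ik([.513,.006,.21],q))
q=[0,0,1,0]
j=ctrl.solve_ik([.491,.318,.40],q)
if j is None or abs(j[5])>2.5: q=[0,1,0,0]
ctrl.move_ptp([.491,.318,.42],q)
ctrl.line_to([.491,.318,.365])
ims=[]
for c in ["top","side"]:
    d=cam(c);f=d["frame"].copy();u,v=(233,180) if c=="top" else (290,145)
    z=6; im=cv2.resize(f[v-40:v+40,u-32:u+32],None,fx=z,fy=z,interpolation=cv2.INTER_CUBIC)
    e=ctrl.read_eef_pos()
    for p in proj(d,[[e[0],e[1],e[2]-.173],[e[0],e[1]+.0425,e[2]-.16],[e[0],e[1]-.0425,e[2]-.16]]):
        cv2.circle(im,tuple(int(x) for x in (p-[u-32,v-40]+.5)*z),2,(255,0,0),-1)
    ims.append(im)
cv2.imwrite("pics/hover.png",np.hstack(ims)[:,:,::-1]); print(q,ctrl.read_eef_pos(),ctrl.read_t(),ctrl.read_joint_pos(),ctrl.read_gripper_width())
E
```

```text
[0, 1, 0, 0] [ 3.83820316e-01  4.78897846e-01  1.54069464e+00 -4.44089210e-16
  1.12200017e+00  1.95461664e+00] [-2.06388695e-01  7.02582074e-01  1.85464376e+00 -4.44089210e-16
  5.84366816e-01  1.36440763e+00]
[0, 0, 1, 0] [ 3.83820316e-01  4.78897846e-01  1.54069464e+00 -4.44089210e-16
  1.12200017e+00 -1.18697601e+00] [-2.06388695e-01  7.02582074e-01  1.85464376e+00 -4.44089210e-16
  5.84366816e-01 -1.77718502e+00]
[0, 0, 1, 0] [0.49127472 0.31862588 0.36612418] 3.3417 [ 3.84645958e-01  5.20865141e-01  1.57401707e+00  2.63864325e-05
  1.04427105e+00 -1.18687723e+00] 0.08583417216480262
```

View pics/hover.png

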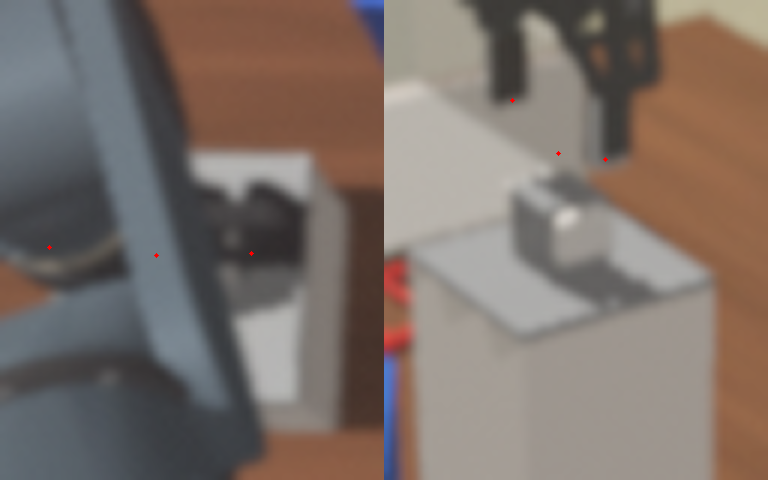

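Side view: the fingers straddle the button block, with the near fingertip at crop (605,160) and the block at (560,220). They match their predicted pixels within about 0.6 px, so I'll go down and pinch.

```bash
python3 - <<'E'
from h import *
print(ctrl.line_to([.4915,.3187,.315],max_speed=.06,until_force=8),ctrl.read_eef_pos(),ctrl.read_contact_force())
ctrl.pause(.2); print(ctrl.read_eef_pos(),ctrl.read_contact_force())
ctrl.grab(45); ctrl.pause(.3)
print(ctrl.read_eef_pos(),ctrl.read_contact_force(),ctrl.read_ft_torque(),ctrl.read_gripper_width(),ctrl.read_grip_force(),ctrl.read_t())
d=cam("side");cv2.imwrite("pics/grab.png",cv2.resize(d["frame"][100:210,230:350],None,fx=5,fy=5)[:,:,::-1])
E
```

```text
False [0.49169743 0.31877765 0.31525589] [ 0.47408683  0.63244072 -0.17278502]
[0.49161044 0.31875686 0.3154479 ] [0.19739897 0.88569082 0.30905917]
[0.49163253 0.31882093 0.31673777] [-2.50999716 -0.69648426  9.45541758] [-0.1557836   0.3211865  -0.07116252] 0.03948007591995945 47.144930362701416 5.325
```

View pics/grab.png

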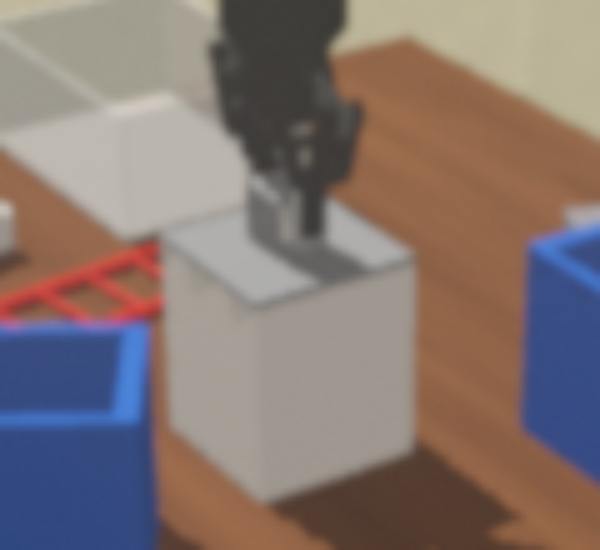

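The fingers are clamped on the button block at (290,210), with the jar standing still. The 39.5 mm opening means both buttons are fully in.

```bash
python3 - <<'E'
from h import *
x,y=.4915,.3187
r=ctrl.line_to([x,y,.360],max_speed=.05,until_force=25)
print(r,ctrl.read_eef_pos(),ctrl.read_contact_force(),ctrl.read_gripper_width())
if not r:
    ctrl.line_to([x,y,.44],max_speed=.12)
    ctrl.line_to([.513,.005,.44],max_speed=.15); ctrl.line_to([.513,.005,.30],max_speed=.1); ctrl.pause(.2)
    print(ctrl.read_eef_pos(),ctrl.read_contact_force(),ctrl.read_gripper_width(),ctrl.read_t())
    e=ctrl.read_eef_pos(); ims=[]
    for c in ["side","top"]:
        d=cam(c); f=d["frame"].copy(); u0,v0=(270,100) if c=="side" else (285,125); z=4
        im=cv2.resize(f[v0:v0+150,u0-10:u0+90+(0)],None,fx=z,fy=z)
        if c=="side" or 1:
            a=np.linspace(0,2*np.pi,60); 
            for p in proj(d,np.c_[.513+.095*np.cos(a),.005+.095*np.sin(a),a*0+.005]): cv2.circle(im,tuple(int(k) for k in (p-[u0-10,v0]+.5)*z),1,(255,0,0),-1)
        ims.append(im)
    cv2.imwrite("pics/over.png",np.hstack(ims)[:,:,::-1])
E
```

```text
False [0.49134537 0.3186094  0.35967317] [-1.35638341 -0.28559776 -1.93982107] 0.039294716284786646
[0.51308882 0.00498792 0.30046525] [-0.650654    0.5427909  -1.01665902] 0.03923081896354365 11.2417
```

View pics/over.png

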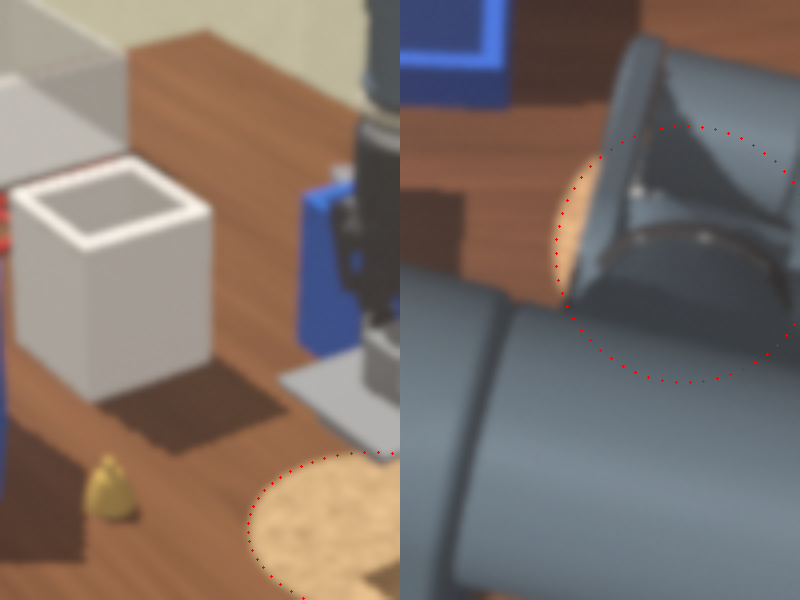

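The side view shows the jar open and standing at (110,270). The lid is level in the fingers at (370,390), above the mat, and the predicted mat rim matches. I'll lower it until contact.

```bash
python3 - <<'E'
from h import *
x,y=.513,.005
ctrl.line_to([x,y,.225],max_speed=.1); ctrl.pause(.2)
r=ctrl.line_to([x,y,.205],max_speed=.02,until_force=4)
e=ctrl.read_eef_pos(); print(r,e,ctrl.read_contact_force())
if r or e[2]<.214:
    ctrl.open_gripper(); ctrl.pause(.3); print(ctrl.read_gripper_width())
    ctrl.line_to([x,y,.33],max_speed=.1); ctrl.move_ptp([.40,.30,.45],[0,0,1,0])
    ctrl.pause(.3)
    ims=[]
    for c in ["side","top"]:
        d=cam(c); z=4 if c=="side" else 5; u0,v0,w,h=(260,120,100,150) if c=="side" else (306,145,80,120)
        im=cv2.resize(d["frame"][v0:v0+h,u0:u0+w],None,fx=z,fy=z); ims.append(im)
        cv2.imwrite(f"pics/full_{c}.png",d["frame"][:,:,::-1])
        print(c,[(q["p"],atz(d,q["position"],.027)[0].round(4)) for q in ctrl.tip_of("seed_lid",c)],[(q["p"],atz(d,q["position"],0)[0].round(4)) for q in ctrl.tip_of("cork_mat",c)])
    cv2.imwrite("pics/end.png",np.hstack(ims)[:,:,::-1]); print(ctrl.read_t(),ctrl.read_contact_force())
E
```

```text
True [0.51295374 0.00498003 0.21378441] [-0.74353752  0.10121962  6.12352146]
0.08511626010644109
side [(0.66, array([5.091e-01, 3.000e-04, 2.700e-02]))] [(0.67, array([0.5135, 0.0057, 0.    ]))]
top [(0.71, array([0.5215, 0.0052, 0.027 ]))] []
17.0917 [-0.40556222 -0.197515   -0.21704565]
```

View pics/end.png

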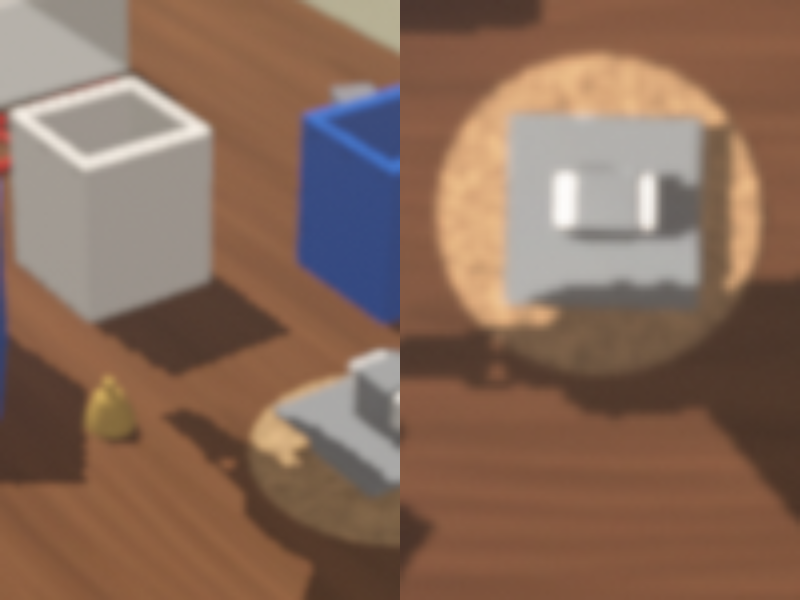

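View pics/full_top.png

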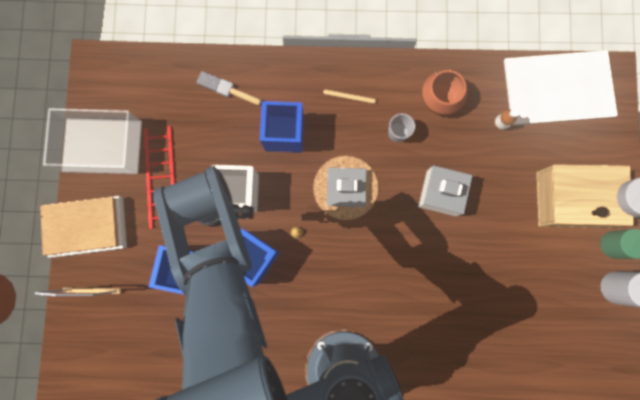

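The lid sits upright on the cork. Top crop: lid centre at (604,210), mat centre at (600,213). With parallax removed, that is within about 3 mm of the middle. Both jars stand where they were and the arm is clear, so I'll hand in.

```bash
python3 -c "
from station import ctrl
print(ctrl.sign_off())"
```

```text
the job is handed in; nothing more can be done
None
```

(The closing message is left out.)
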